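# Draw the dosing plunger to its mark and hold it

## Task

The dosing pump is dry and the height of its dose mark is about to be checked. Lift the black dust cap off the top of the pump and stand it, mouth down as it is, in the empty half of the blue cap tray; then take the plunger by its yellow knob and draw it straight up, without wrenching it sideways against its bore, just until the whole red dose ring is clear of the pump's head, not farther. Finish while still holding the plunger up there, at rest, and leave the cans and the spanner alone.

Things in the scene. Friction and masses are not known exactly. Their poses are not given: they have to be found in the camera images.
- pump: Fixed hand dosing pump: blue foot plate 130 x 100 mm, valve block with brass fittings (under 60 mm high), square aluminium barrel 60 mm wide, square steel head 64 mm wide; its flat top face is 155 mm above the bench (4 mm screw heads in its corners, 37 mm from the axis). Vertical bore on its axis, 21.5 mm wide, 100 mm deep from that face. Origin: centre of the underside, on the bore's axis.
- pump_mouth (a point): Point on the bore's axis, level with the top face of the pump's head (155 mm above the bench); z up.
- plunger: Loose steel plunger, 0.25 to 0.41 kg, standing on the bottom of the bore with 0.75 mm play all round: rod 20 mm thick, 116 mm long, with a yellow cylindrical knob 32 mm in diameter and 28 mm tall on top. At the start the knob spans 16 to 44 mm above the pump's head, bare rod below it. It sinks by its own weight if let go. Origin: centre of the rod's lower end; z up the rod.
- dose_ring (a point): Lower edge of the red dose ring (on the rod's axis). The ring is a painted band 6 mm tall round the rod, 50 to 56 mm above the rod's lower end; at the start its lower edge lies in the bore, 50 mm below the head's top face. Above it, thin dark graduations every 10 mm, 15 to 45 mm from that edge.
- knob_middle (a point): Middle of the yellow knob (on its axis, 14 mm below the knob's top): at the start 30 mm above the top face of the pump's head. A grip well off the knob's centre, or a slanting pull, presses the plunger hard against the bore.
- dust_cap: Loose black plastic can cap, about 20 g: straight round cup, 54 mm in outside diameter, 50 mm tall, walls 2.5 mm. It stands mouth down on the pump's head, over the plunger's knob without touching it, its closed top 205 mm above the bench. Origin: centre of the open rim; z up through the closed top.
- cap_tray: Fixed blue open tray left or right of the pump, 290 mm along its x, 160 mm along its y, walls 45 mm high and 4 mm thick, floor 4 mm thick. A cross wall halves it: the half at -x (towards the robot) is empty, 139 x 152 mm inside; the half at +x holds three black caps. Origin: centre of the underside; z up.
- empty_half (a point): Centre of the floor of the tray's empty half, at the height of the floor's upper face, 4 mm above the bench.
- carton: Fixed open cardboard carton, 240 mm along its x, 172 mm along its y, walls 60 mm high, on the other side of the pump from the tray; three finished cans stand in it. Origin: centre of the underside; z up.
- can0: Finished aerosol can with a black cap, loose, standing in the carton, 53 mm in diameter and 173 mm tall; to be left alone. Origin: centre of its underside; z up.
- can1: A second can, like can0; to be left alone.
- can2: A third can, like can0; to be left alone.
- spanner: Open-ended spanner, 150 mm long and under 15 mm thick, loose, lying flat on the bench beyond the pump; to be left alone. Origin: its middle, underside.
Not all that is in view belongs to the job. Leave any pink look-alike of the pump alone. What is shaped like the dust_cap but purple is not meant.

How it is judged:
By the outcome, as a careful person would: the job done as asked, in the order asked, and still so for the second after the job is handed in, while the arm keeps its last pose, push and grip.
It also fails if it takes over 51 s, if anything falls off the work surface, if the arm or the gripper's body presses on something with over 40 N, if the wrist force passes 120 N, or if a joint passes its speed limit or range.

## Robot

A 6-joint arm with a two-finger parallel gripper is mounted at the origin on the work surface. World frame = base frame: x ahead of the robot, y to its left, z up, the work surface at z = 0. Lengths are in m, angles in rad, forces in N, time in s.
With the tool pointing down it reaches from about 0.3 to 0.875 m from the base axis. Payload 6.4 kg.
Tool frame: the origin (TCP) lies at the very end of the fingers, on their centre line; the grasp point (between the pads) lies robot.grip_point_offset behind it (robot.grip_point_offset is the distance from the TCP to the grasp point, in m); z points along the fingers, x is the direction in which the jaws open and shut, and the axes are right-handed (so a half turn about z gives the same grasp; the last joint's range is limited). The gripper opens to 88 mm and grips with 3 to 60 N. Pads are 18 mm wide; open, the fingers measure 123 mm over their backs; the gripper's body (75 mm by 187 mm) begins 45 mm behind the grasp point.
Start: joints at [1.12, 0.181, 1.607, -0, 1.354, -0.206], TCP at [0.139, 0.558, 0.239] pointing down, gripper open.
Joint ranges: [-2.99, 2.99], [-0.89, 2.07], [0.3, 2.58], [-1.14, 4.28], [0, 2.63], [-3.12, 3.12]. Speed limits (rad/s): [2.57, 2.57, 3.01, 3.14, 3.14, 3.14].

## Interface

Orientations are given as a rotation vector (axis times angle).
In Python, from bench import robot, eyes, workorder gives the robot as it stands.
- The arm moves only by the tool arm_command, never from a script. Its arguments are lists of equal length, an entry for each row: "delta_pos": the shift along the tool's x, y, z in cm, a list of three; "turn": the turn, a rotation vector about the tool's x, y, z in degrees, a list of three; "grip": the finger opening in cm, from 0 to 8.81. In form: {"delta_pos": [[tx, ty, tz], ...], "turn": [[wx, wy, wz], ...], "grip": [grip, ...]}. A call has 1 to 8 rows; each row shifts and turns the commanded pose from where the row before left it, along the tool's axes as they then stand; what a row does not reach is not made up. A row lasts 1/12 s, in which the tool goes at most 41.7 mm and 7.16 degrees, less where a joint would pass 70% of its speed; a pose out of reach is approached as far as the arm can. A call with a gripper value outside its range is refused whole. The fingers move at their own pace and stop on an object; "squeeze" is the grip in N (left out, the last holds). Time passes only in rows, so rows that do not move let the fingers close. It gives the time, the measured TCP pose, the force and the opening at its end, in the units of the state.
- robot.get_state(): the state, without advancing time (a new reading comes with each control period).
- eyes.grab_frame(name): name is "side" or "top"; returns the picture (480x640x3 uint8, red, green, blue); there is no depth.
- eyes.get_calibration(name): a dict with "fx", "fy", "cx", "cy" (pixels), "k1" (the pictures are not rectified: a ray, as slopes to the right and down, at radius r is drawn at 1 + k1 r^2 times it, then the intrinsics apply), "rvec" (rotation vector, rad) and "tvec" (3), from world to camera coordinates, as OpenCV has them. Camera axes: x right, y down, z forward; pixel columns grow to the right and rows downward; lengths in m; the calibration is good to about 2 mm. A picture is of the moment at which its call begins. get_calibration takes no time and is no camera call.
- workorder.close_job(): hands the job in, once; it reports no verdict.
The state is a dict: "time": time; "joint_positions": joint angles; "dq": joint speeds; "tau": joint torques, N m; "ee_pos": TCP position; "ee_rot": TCP orientation; "force": force on the tool from outside, world axes, zero at the start; "wrist_torque": the same for the moment, N m; "opening": finger opening in m.
Only numpy, scipy, OpenCV 4.12 (cv2) and the standard library are available. Lean on these libraries where they do the work, as an engineer would, in place of code of your own. Each camera call takes 0.05 s, during which the arm holds its last target.

## Working session

There is one attempt and no reset: what is moved stays moved. The work goes in short steps, Python scripts to look and compute and a tool call to move; the robot and the scene stay as the last step left them, time stands still between calls to the robot, and variables do not carry over. Pictures are saved under pics/ and viewed, and the job is handed in when it is done.

Besides the shell and the picture viewer there is one more tool, called after ">>>" as name(argument=value, ...) on one line, values as JSON. arm_command: Moves the arm, as the interface text tells. Its arguments: {"type":"object","properties":{"delta_pos":{"type":"array"},"turn":{"type":"array"},"grip":{"type":"array"},"squeeze":{"type":"number"}},"required":["delta_pos","turn","grip"]}

```bash
mkdir -p pics; ls
python3 - <<'E'
from bench import robot, eyes
import cv2
for n in("side","top"):
    cv2.imwrite(f"pics/{n}0.png",eyes.grab_frame(n)[:,:,::-1]); print(eyes.get_calibration(n))
print(robot.get_state(), robot.grip_point_offset)
E
```

```text
pics
{'fx': 555.1194060870663, 'fy': 555.1194060870663, 'cx': 306.72078447333894, 'cy': 245.17905530825817, 'k1': 0.023757234314364325, 'rvec': array([ 1.95684849, -0.83229722,  0.45794512]), 'tvec': array([-0.37788122,  0.31136344,  1.01515505])}
{'fx': 553.6031056736442, 'fy': 553.6031056736442, 'cx': 317.06804867041086, 'cy': 231.78745321948335, 'k1': -0.033092886227327464, 'rvec': array([ 2.1152056 , -2.14511446,  0.16641921]), 'tvec': array([0.01966102, 0.54765938, 1.2420426 ])}
{'time': 0.1, 'joint_positions': array([ 1.11968310e+00,  1.81463461e-01,  1.60788802e+00, -1.90186167e-05,
        1.35379532e+00, -2.06299138e-01]), 'dq': array([-0.00142376, -0.00079733, -0.00235914, -0.00144546, -0.00016206,
       -0.00120084]), 'tau': array([-3.12925995e-04, -4.34821057e+01, -3.42696226e+01,  7.04444479e-02,
        3.41589341e-02, -3.65504286e-05]), 'ee_pos': array([0.13914316, 0.55742166, 0.23791174]), 'ee_rot': array([ 2.47550345e+00,  1.93315078e+00, -2.17770680e-03]), 'force': array([ 0.05778187,  0.11636122, -0.20479088]), 'wrist_torque': array([ 0.01141265,  0.00269087, -0.00717217]), 'opening': 0.08799248087640792} 0.0187
```

View pics/side0.png

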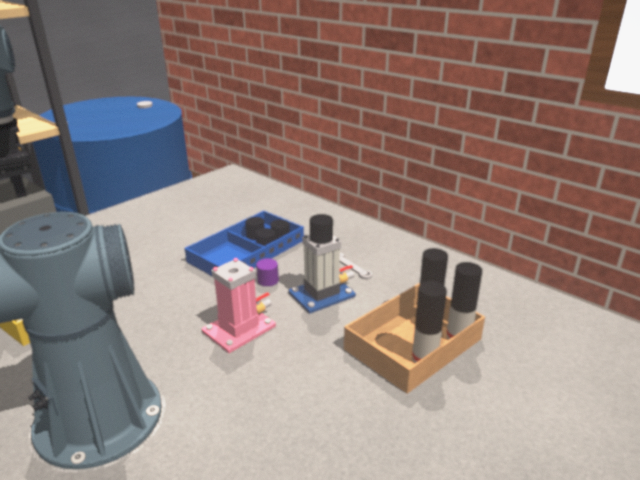

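View pics/top0.png

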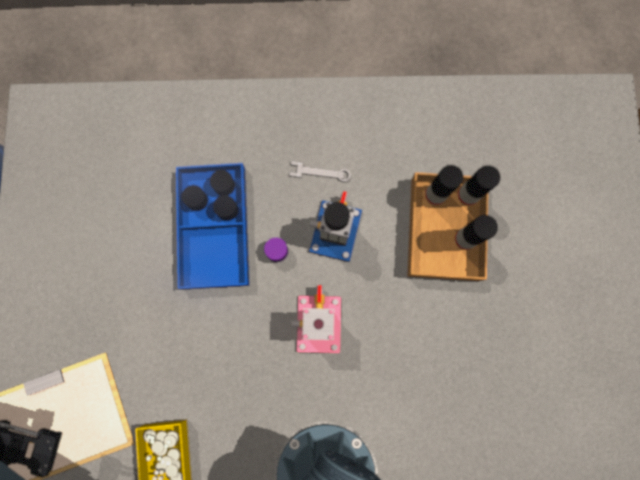

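The top view shows the pump with its black cap near (337,216), the tray on the left with its empty half near (212,257), the pink decoy at (318,323) and the purple cap at (276,249). In the side view the dust cap is near (320,229). I'll enlarge these next.

Run:
```python
import cv2
a=cv2.imread("pics/side0.png")[200:320,270:370]; b=cv2.imread("pics/top0.png")[180:280,290:390]
cv2.imwrite("pics/s0c.png",cv2.resize(a,None,fx=5,fy=5,interpolation=cv2.INTER_CUBIC))
cv2.imwrite("pics/t0c.png",cv2.resize(b,None,fx=6,fy=6,interpolation=cv2.INTER_CUBIC))
c=cv2.imread("pics/top0.png")[155:305,165:295]
cv2.imwrite("pics/t0d.png",cv2.resize(c,None,fx=4,fy=4,interpolation=cv2.INTER_CUBIC))
```

```text
(no output)
```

View pics/s0c.png

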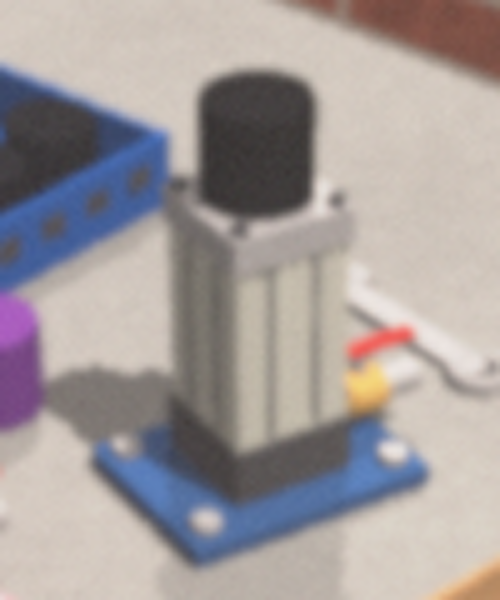

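View pics/t0c.png

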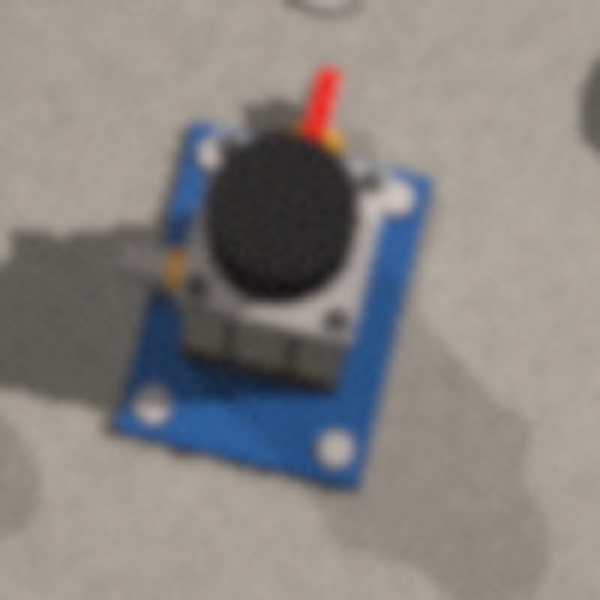

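View pics/t0d.png

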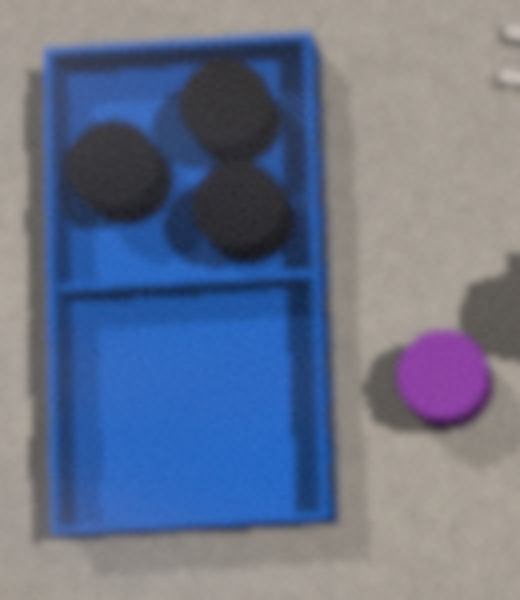

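```bash
cat > h.py <<'E'
import numpy as np, cv2
from bench import robot, eyes
from scipy.optimize import least_squares
from scipy.spatial.transform import Rotation as R
C={n:eyes.get_calibration(n) for n in("side","top")}
def proj(n,P):
    c=C[n];K=np.array([[c['fx'],0,c['cx']],[0,c['fy'],c['cy']],[0,0,1.]])
    return cv2.projectPoints(np.atleast_2d(np.array(P,float)),c['rvec'],c['tvec'],K,np.array([c['k1'],0,0,0]))[0][:,0]
def ray(n,uv,z):
    c=C[n];K=np.array([[c['fx'],0,c['cx']],[0,c['fy'],c['cy']],[0,0,1.]])
    u=cv2.undistortPoints(np.array([[uv]],float),K,np.array([c['k1'],0,0,0]))[0,0]
    Rm=cv2.Rodrigues(c['rvec'])[0];o=-Rm.T@c['tvec'];d=Rm.T@np.array([u[0],u[1],1]);return o+d*(z-o[2])/d[2]
A=np.linspace(0,2*np.pi,73)
def cyl(x,y,z0,z1,r):
    return np.array([[x+r*np.cos(a),y+r*np.sin(a),z] for z in(z0,z1) for a in A])
def bbox(n,P):
    p=proj(n,P);return np.r_[p.min(0),p.max(0)]
def crop(n,x0,y0,w,h,f,name):
    im=eyes.grab_frame(n)[:,:,::-1];cv2.imwrite("pics/full_"+name,im)
    cv2.imwrite("pics/"+name,cv2.resize(im[y0:y0+h,x0:x0+w],None,fx=f,fy=f,interpolation=cv2.INTER_CUBIC))
E
python3 - <<'E'
from h import *
T=lambda x,y:[290+x/6-.4,180+y/6-.4]
S=lambda x,y:[270+x/5-.4,200+y/5-.4]
capT=np.r_[T(206,130),T(357,300)];capS=np.r_[S(199,70),S(316,213)]
f=lambda p:np.r_[bbox("top",cyl(p[0],p[1],.155,.205,.027))-capT,bbox("side",cyl(p[0],p[1],.155,.205,.027))-capS]
r=least_squares(f,[.5,0]);print("cap",r.x,r.fun.round(1))
for n in("top","side"):
    s=slice(0,4) if n=="top" else slice(4,8)
    r1=least_squares(lambda p:f(p)[s],[.5,0]);print(n,r1.x,r1.fun.round(1))
st=[T(370,180),T(197,287),T(336,318)]
ss=[S(180,185),S(338,197),S(240,230)]
ft=[T(192,125),T(433,177),T(112,430),T(360,488)];fs=[S(95,455),S(200,562),S(428,470)]
print("yaw plate", [ray("top",p,.008).round(4) for p in ft])
print("mean", np.mean([ray("top",p,.008) for p in ft],0))
print("screws T",[ray("top",p,.159).round(4) for p in st],"S",[ray("side",p,.159).round(4) for p in ss])
U=lambda x,y:[165+x/4-.4,155+y/4-.4]
print("tray",[ray("top",U(*p),.045).round(4) for p in[(45,48),(315,33),(336,520),(52,535),(55,287),(318,275)]])
print("floor centre",ray("top",U(197,412),.004))
print("purple",ray("top",U(444,378),.05))
s=robot.get_state();print(R.from_rotvec(s['ee_rot']).as_matrix().round(3))
E
```

```text
cap [ 0.55905233 -0.02994455] [-0.5 -0.9  0.7  0.7 -0.6 -1.3  0.3  1.1]
top [ 0.55883893 -0.02972989] [-0.6 -0.8  0.6  0.8]
side [ 0.55922793 -0.03027352] [-0.4 -1.3  0.4  1.1]
yaw plate [array([6.309e-01, 3.000e-04, 8.000e-03]), array([ 0.608 , -0.0961,  0.008 ]), array([0.5075, 0.0339, 0.008 ]), array([ 0.4829, -0.064 ,  0.008 ])]
mean [ 0.55732019 -0.03146751  0.008     ]
screws T [array([ 0.5757, -0.0626,  0.159 ]), array([ 0.5381, -0.0006,  0.159 ]), array([ 0.5262, -0.0494,  0.159 ])] S [array([ 0.5327, -0.0067,  0.159 ]), array([ 0.5729, -0.0667,  0.159 ]), array([ 0.5216, -0.0548,  0.159 ])]
tray [array([0.7108, 0.347 , 0.045 ]), array([0.7172, 0.1855, 0.045 ]), array([0.4274, 0.1708, 0.045 ]), array([0.4209, 0.3345, 0.045 ]), array([0.5658, 0.3368, 0.045 ]), array([0.5705, 0.1823, 0.045 ])]
floor centre [0.4959717  0.26000994 0.004     ]
purple [0.50806834 0.10818243 0.05      ]
[[ 0.242  0.97  -0.001]
 [ 0.97  -0.242 -0.001]
 [-0.002 -0.    -1.   ]]
```

>>> arm_command(delta_pos=[[-1,1.2,-0.2],[-1.95,2.3,-0.2],[-1.95,2.3,-0.2],[-1.95,2.3,-0.2],[-1.95,2.3,-0.2],[-1.95,2.3,0],[-1.95,2.3,0],[-1.95,2.3,0]], turn=[[0,0,0],[0,0,0],[0,0,0],[0,0,0],[0,0,0],[0,0,0],[0,0,0],[0,0,0]], grip=[8.8,8.8,8.8,8.8,8.8,8.8,8.8,8.8], squeeze=10)

```text
time: 0.77
ee_pos: [0.2723, 0.3717, 0.2487]
ee_rot: [2.476, 1.934, -0.0]
force: [0.9, 0.1, 0.1]
opening: 0.0883
```

>>> arm_command(delta_pos=[[-1.95,2.3,0],[-1.95,2.3,0],[-1.95,2.3,0],[-1.95,2.3,0],[-1.95,2.3,0],[-1.95,2.3,0],[-1.95,2.3,0],[-1.95,2.3,0]], turn=[[0,0,0],[0,0,0],[0,0,0],[0,0,0],[0,0,0],[0,0,0],[0,0,0],[0,0,0]], grip=[8.8,8.8,8.8,8.8,8.8,8.8,8.8,8.8])

```text
time: 1.43
ee_pos: [0.4126, 0.1757, 0.2487]
ee_rot: [2.476, 1.933, -0.0]
force: [0.8, -0.5, 0.4]
opening: 0.0881
```

>>> arm_command(delta_pos=[[-1.95,2.3,0],[-1.95,2.3,0],[-1.95,2.3,0],[-1.95,2.3,0],[-1.95,2.3,0],[-1.0,1.3,0],[0,0,0],[0,0,0]], turn=[[0,0,0],[0,0,0],[0,0,0],[0,0,0],[0,0,0],[0,0,0],[0,0,0],[0,0,0]], grip=[8.8,8.8,8.8,8.8,8.8,8.8,8.8,8.8])

```text
time: 2.1
ee_pos: [0.51, 0.0421, 0.2483]
ee_rot: [-2.477, -1.931, 0.001]
force: [-0.3, 0.7, -0.5]
opening: 0.0881
```

```bash
cat > to.py <<'E'
import sys
from h import *
s=robot.get_state();M=R.from_rotvec(s['ee_rot']).as_matrix()
t=np.array([float(v) for v in sys.argv[1:4]])
print("t",s['time'],"pos",s['ee_pos'].round(4),"j",s['joint_positions'].round(2),"F",s['force'].round(2),"Tq",s['wrist_torque'].round(2),"open",round(s['opening'],4));print(M.round(4))
print("delta tool cm",(M.T@(t-s['ee_pos'])*100).round(2))
E
python3 to.py .559 -.030 .169
```

```text
t 2.1 pos [0.51   0.0421 0.2483] j [-0.15  0.03  1.75  0.    1.36 -1.47] F [-0.29  0.71 -0.49] Tq [ 0.02  0.07 -0.03] open 0.0881
[[ 2.441e-01  9.697e-01 -1.300e-03]
 [ 9.697e-01 -2.441e-01  5.000e-04]
 [ 2.000e-04 -1.400e-03 -1.000e+00]]
delta tool cm [-5.8   6.52  7.92]
```

>>> arm_command(delta_pos=[[-1.8,2.0,0],[-1.8,2.0,0],[-1.5,1.7,0],[-0.7,0.8,0],[0,0,0],[0,0,0]], turn=[[0,0,0],[0,0,0],[0,0,0],[0,0,0],[0,0,0],[0,0,0]], grip=[8.8,8.8,8.8,8.8,8.8,8.8])

```text
time: 2.6
ee_pos: [0.5588, -0.0283, 0.2485]
ee_rot: [-2.475, -1.933, 0.0]
force: [-0.1, 0.9, -0.2]
opening: 0.088
```

```bash
python3 to.py .559 -.030 .169; python3 -c "
from h import *
crop('side',250,130,140,140,5,'s1.png')"
```

```text
t 2.6 pos [ 0.5588 -0.0283  0.2485] j [-0.26  0.14  1.64  0.    1.37 -1.59] F [-0.13  0.87 -0.24] Tq [ 0.02  0.02 -0.05] open 0.088
[[ 2.421e-01  9.703e-01 -1.100e-03]
 [ 9.703e-01 -2.421e-01  9.000e-04]
 [ 6.000e-04 -1.300e-03 -1.000e+00]]
delta tool cm [-0.16  0.07  7.94]
```

View pics/s1.png

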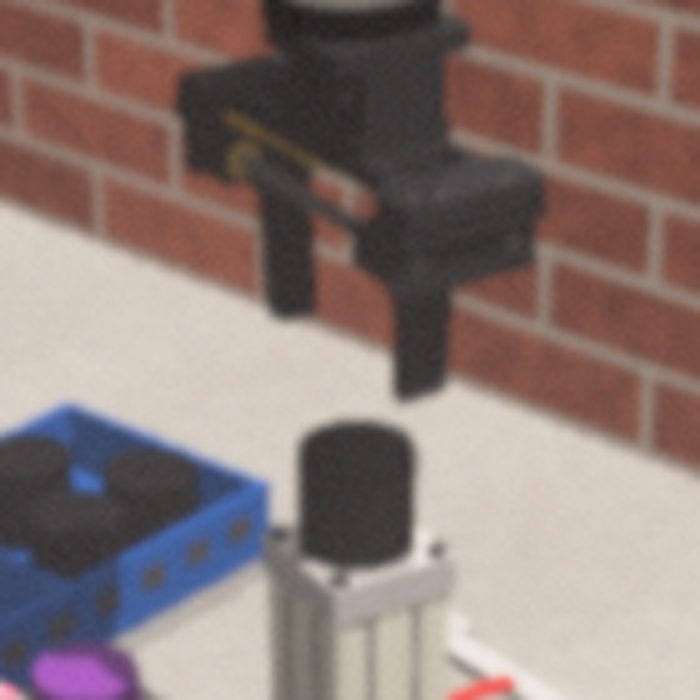

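The gripper sits centred over the cap: the finger tips' midpoint is at x≈353 in the crop and the cap axis is at x≈357. I'm descending.

>>> arm_command(delta_pos=[[-0.1,0.0,1.5],[-0.1,0.1,1.8],[0,0,1.8],[0,0,1.4],[0,0,1.0],[0,0,0.4],[0,0,0],[0,0,0]], turn=[[0,0,0],[0,0,0],[0,0,0],[0,0,0],[0,0,0],[0,0,0],[0,0,0],[0,0,0]], grip=[8.8,8.8,8.8,8.8,8.8,8.8,8.8,8.8])

```text
time: 3.32
ee_pos: [0.5602, -0.0312, 0.1704]
ee_rot: [2.475, 1.934, 0.001]
force: [0.3, 0.1, 0.2]
opening: 0.0882
```

>>> arm_command(delta_pos=[[0,0,0],[0,0,0],[0,0,0],[0,0,0],[0,0,0],[0,0,0],[0,0,0],[0,0,0]], turn=[[0,0,0],[0,0,0],[0,0,0],[0,0,0],[0,0,0],[0,0,0],[0,0,0],[0,0,0]], grip=[7.5,6.5,5.0,4.9,4.9,4.9,4.9,4.9], squeeze=8)

```text
time: 3.98
ee_pos: [0.5601, -0.0317, 0.1699]
ee_rot: [2.476, 1.933, 0.0]
force: [-0.4, -0.2, 1.3]
opening: 0.0542
```

```bash
python3 to.py .559 -.030 .169
```

```text
t 3.9833 pos [ 0.5601 -0.0317  0.1699] j [-0.27  0.22  1.71 -0.    1.21 -1.59] F [-0.43 -0.24  1.3 ] Tq [-0.02  0.1   0.04] open 0.0542
[[ 2.424e-01  9.702e-01  3.000e-04]
 [ 9.702e-01 -2.424e-01 -1.000e-04]
 [-0.000e+00  3.000e-04 -1.000e+00]]
delta tool cm [ 0.14 -0.15  0.09]
```

>>> arm_command(delta_pos=[[0,0,0],[0,0,-0.5],[0,0,-1.2],[0,0,-1.8],[0,0,-2.0],[0,0,-1.8],[0,0,-0.9],[0,0,0]], turn=[[0,0,0],[0,0,0],[0,0,0],[0,0,0],[0,0,0],[0,0,0],[0,0,0],[0,0,0]], grip=[4.9,4.9,4.9,4.9,4.9,4.9,4.9,4.9])

```text
time: 4.65
ee_pos: [0.5615, -0.032, 0.255]
ee_rot: [2.473, 1.931, 0.005]
force: [-0.6, -1.0, -1.2]
opening: 0.0544
```

```bash
python3 to.py .498 .2564 .252; python3 -c "
from h import *
crop('side',250,120,140,140,5,'s2.png')"
```

```text
t 4.65 pos [ 0.5615 -0.032   0.255 ] j [-0.27  0.14  1.63  0.    1.38 -1.59] F [-0.61 -1.04 -1.17] Tq [ 0.04 -0.04  0.02] open 0.0544
[[ 2.422e-01  9.702e-01  5.100e-03]
 [ 9.702e-01 -2.422e-01 -1.300e-03]
 [-1.000e-04  5.300e-03 -1.000e+00]]
delta tool cm [ 26.44 -13.14   0.23]
```

View pics/s2.png

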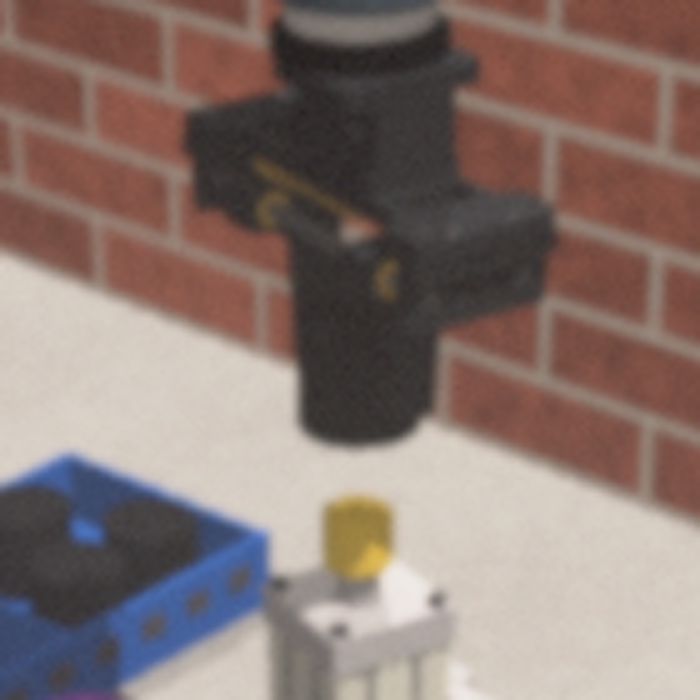

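The black cap hangs in the gripper (rim at about y≈440 in the crop) and the yellow knob is uncovered at (358,538). I'm moving to the tray.

>>> arm_command(delta_pos=[[1.6,-0.8,0],[3.0,-1.5,0],[3.2,-1.6,0],[3.2,-1.6,0],[3.2,-1.6,0],[3.2,-1.6,0],[3.2,-1.6,0],[3.0,-1.5,0]], turn=[[0,0,0],[0,0,0],[0,0,0],[0,0,0],[0,0,0],[0,0,0],[0,0,0],[0,0,0]], grip=[4.9,4.9,4.9,4.9,4.9,4.9,4.9,4.9])

```text
time: 5.37
ee_pos: [0.5012, 0.2275, 0.2502]
ee_rot: [-2.475, -1.933, 0.003]
force: [1.0, 0.3, -0.1]
opening: 0.0545
```

>>> arm_command(delta_pos=[[1.8,-0.9,0],[0.9,-0.4,0.5],[0,0,2.0],[0,0,3.0],[0,0,3.0],[0,0,2.5],[0,0,1.0],[0,0,0]], turn=[[0,0,0],[0,0,0],[0,0,0],[0,0,0],[0,0,0],[0,0,0],[0,0,0],[0,0,0]], grip=[4.9,4.9,4.9,4.9,4.9,4.9,4.9,4.9])

```text
time: 6.03
ee_pos: [0.4943, 0.2539, 0.1278]
ee_rot: [-2.475, -1.931, 0.011]
force: [-0.5, -0.1, -1.7]
opening: 0.0545
```

```bash
python3 to.py .498 .2564 .020; python3 -c "
from h import *
crop('top',150,140,160,160,4,'t2.png');crop('side',150,130,160,160,4,'s3.png')"
```

```text
t 6.0333 pos [0.4943 0.2539 0.1278] j [ 0.26  0.27  1.74 -0.    1.14 -1.06] F [-0.45 -0.14 -1.68] Tq [-0.03  0.03 -0.03] open 0.0545
[[ 0.243   0.97   -0.007 ]
 [ 0.97   -0.2431 -0.0021]
 [-0.0038 -0.0063 -1.    ]]
delta tool cm [ 0.38  0.37 10.78]
```

View pics/t2.png

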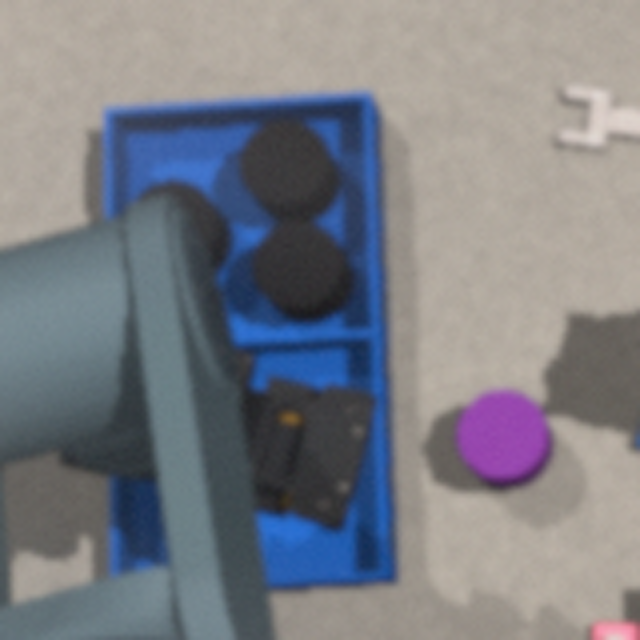

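View pics/s3.png

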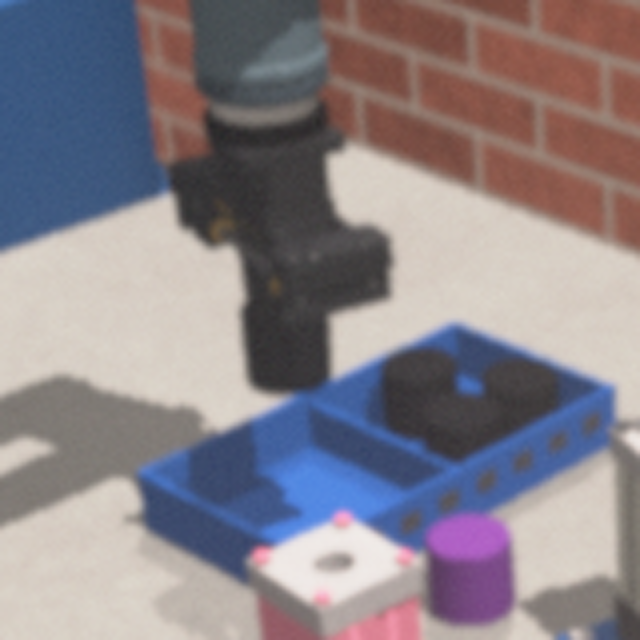

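The cap hangs over the tray's empty half, clear of the cross wall. I'm descending.

>>> arm_command(delta_pos=[[0.2,0.2,1.5],[0.2,0.1,2.0],[0,0,2.0],[0,0,1.8],[0,0,1.4],[0,0,0.9],[0,0,0.3],[0,0,0]], turn=[[0,0,0],[0,0,0],[0,0,0],[0,0,0],[0,0,0],[0,0,0],[0,0,0],[0,0,0]], grip=[4.9,4.9,4.9,4.9,4.9,4.9,4.9,4.9])

```text
time: 6.8
ee_pos: [0.5012, 0.2585, 0.0333]
ee_rot: [2.476, 1.933, 0.001]
force: [-0.4, 0.2, 0.2]
opening: 0.0548
```

```bash
python3 to.py .498 .2564 .020
```

```text
t 6.8 pos [0.5012 0.2585 0.0333] j [ 0.27  0.43  1.76 -0.    0.95 -1.06] F [-0.38  0.22  0.24] Tq [-0.02 -0.07 -0.  ] open 0.0548
[[ 2.425e-01  9.702e-01  8.000e-04]
 [ 9.702e-01 -2.425e-01  2.000e-04]
 [ 4.000e-04  8.000e-04 -1.000e+00]]
delta tool cm [-0.28 -0.26  1.33]
```

>>> arm_command(delta_pos=[[0,-0.2,0.4],[0,0,0.4],[0,0,0.3],[0,0,0.2],[0,0,0],[0,0,0]], turn=[[0,0,0],[0,0,0],[0,0,0],[0,0,0],[0,0,0],[0,0,0]], grip=[4.9,4.9,4.9,4.9,4.9,4.9])

```text
time: 7.3
ee_pos: [0.4986, 0.2589, 0.0197]
ee_rot: [-2.476, -1.934, 0.0]
force: [0.3, -0.6, 0.3]
opening: 0.0543
```

```bash
python3 to.py .498 .2564 .020
```

```text
t 7.3 pos [0.4986 0.2589 0.0197] j [ 0.27  0.45  1.77  0.    0.93 -1.06] F [ 0.3  -0.63  0.3 ] Tq [ 0.01 -0.01  0.03] open 0.0543
[[ 2.423e-01  9.702e-01 -1.000e-04]
 [ 9.702e-01 -2.423e-01 -0.000e+00]
 [-1.000e-04 -1.000e-04 -1.000e+00]]
delta tool cm [-0.26  0.01 -0.03]
```

Now 0.8 mm above the floor by calculation. I'll lower until it touches, then open.

>>> arm_command(delta_pos=[[0,0,0.1],[0,0,0],[0,0,0],[0,0,0]], turn=[[0,0,0],[0,0,0],[0,0,0],[0,0,0]], grip=[4.9,4.9,4.9,4.9])

```text
time: 7.63
ee_pos: [0.4989, 0.2589, 0.019]
ee_rot: [2.476, 1.933, 0.001]
force: [-0.1, -0.1, 1.6]
opening: 0.0543
```

>>> arm_command(delta_pos=[[0,0,0],[0,0,0],[0,0,0],[0,0,0],[0,0,0],[0,0,0]], turn=[[0,0,0],[0,0,0],[0,0,0],[0,0,0],[0,0,0],[0,0,0]], grip=[5.6,6.0,6.8,7.6,8.0,8.0])

```text
time: 8.13
ee_pos: [0.4985, 0.2589, 0.0186]
ee_rot: [-2.476, -1.934, 0.0]
force: [-0.7, -0.2, 0.7]
opening: 0.0796
```

>>> arm_command(delta_pos=[[0,0,-0.5],[0,0,-1.5],[0,0,-2.5],[0,0,-3.5],[0,0,-3.5],[0,0,-3.5],[0,0,-3.5],[0,0,-3.0]], turn=[[0,0,0],[0,0,0],[0,0,0],[0,0,0],[0,0,0],[0,0,0],[0,0,0],[0,0,0]], grip=[8.0,8.0,8.0,8.0,8.0,8.0,8.0,8.0])

```text
time: 8.8
ee_pos: [0.4988, 0.259, 0.2369]
ee_rot: [2.475, 1.933, 0.003]
force: [0.8, 0.9, -0.1]
opening: 0.0798
```

>>> arm_command(delta_pos=[[-0.8,0.3,-1.5],[-2.0,1.0,-0.5],[-3.0,1.5,0],[-3.2,1.6,0],[-3.2,1.6,0],[-3.2,1.6,0],[-1.6,0.8,0],[0,0,0]], turn=[[0,0,0],[0,0,0],[0,0,0],[0,0,0],[0,0,0],[0,0,0],[0,0,0],[0,0,0]], grip=[8.0,8.0,8.0,8.0,8.0,8.0,8.0,8.0])

```text
time: 9.47
ee_pos: [0.5396, 0.07, 0.2541]
ee_rot: [2.479, 1.927, -0.0]
force: [0.7, -0.3, 0.4]
opening: 0.0799
```

```bash
python3 to.py .559 -.030 .252; python3 -c "
from h import *
crop('top',165,155,230,150,3,'t4.png');crop('side',180,190,180,130,4,'s4.png')"
```

```text
t 9.4667 pos [0.5396 0.07   0.2541] j [-0.09  0.1   1.67 -0.    1.37 -1.41] F [ 0.69 -0.27  0.38] Tq [-0.03 -0.    0.03] open 0.0799
[[ 2.465e-01  9.691e-01  6.000e-04]
 [ 9.691e-01 -2.465e-01 -1.200e-03]
 [-1.000e-03  9.000e-04 -1.000e+00]]
delta tool cm [-9.21  4.35  0.22]
```

View pics/t4.png

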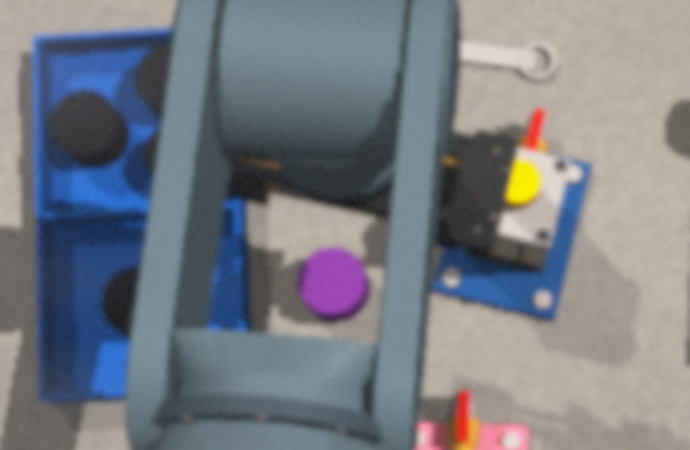

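View pics/s4.png

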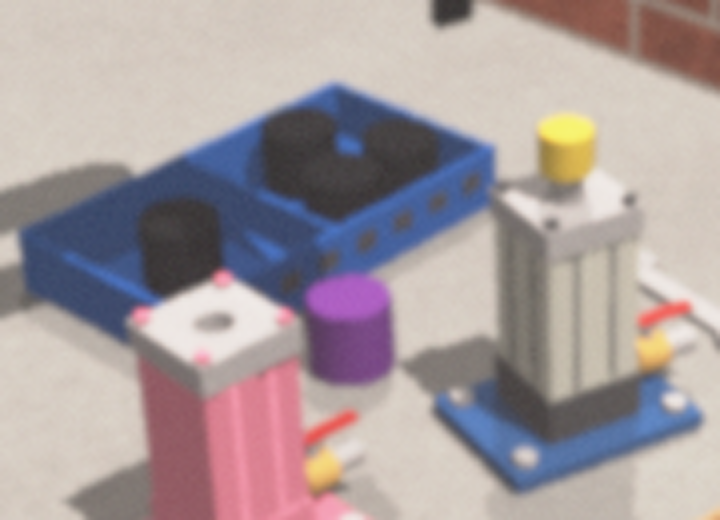

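The cap stands upright, mouth down, in the empty half (side crop (180,245)). The knob is visible at (567,147) in the side crop and (522,183) in the top crop. Next I'll locate the knob.

Run:
```python
from h import *
def seg(f,n,win):
    im=cv2.cvtColor(cv2.imread(f),cv2.COLOR_BGR2HSV);x0,y0,x1,y1=win
    w=im[y0:y1,x0:x1];m=((w[...,0]>20)&(w[...,0]<36)&(w[...,1]>110)&(w[...,2]>60)).astype(np.uint8)
    nn,l,s,c=cv2.connectedComponentsWithStats(m);k=1+s[1:,4].argmax();ys,xs=np.where(l==k)
    return np.array([xs.min()+x0-.5,ys.min()+y0-.5,xs.max()+x0+.5,ys.max()+y0+.5]),s[k,4]
S,a=seg("pics/full_s4.png","side",(305,205,345,245));T,b=seg("pics/full_t4.png","top",(320,195,355,230));print(S,a,T,b)
K=lambda p:cyl(p[0],p[1],.171,.199,.016)
for lab,f in(("both",lambda p:np.r_[bbox("side",K(p))-S,bbox("top",K(p))-T]),("side",lambda p:bbox("side",K(p))-S),("top",lambda p:bbox("top",K(p))-T)):
    r=least_squares(f,[.558,-.031]);print(lab,r.x.round(4),r.fun.round(2))
S4=lambda x,y:[180+x/4-.4,190+y/4-.4]
print("S screws",[ray("side",S4(*p),.159).round(4) for p in[(551,223),(630,200),(508,188)]])
# centre of front-left and right corner screws diag
```

```text
[314.5 218.5 327.5 234.5] 173 [332.5 207.5 344.5 223.5] 153
both [ 0.5573 -0.0333] [-0.17 -0.89  1.2   0.86 -2.25 -0.52  1.49  1.19]
side [ 0.5567 -0.0324] [-0.68 -0.92  0.68  0.83]
top [ 0.558  -0.0341] [-1.9  -0.85  1.85  0.86]
S screws [array([ 0.522 , -0.0536,  0.159 ]), array([ 0.5707, -0.0683,  0.159 ]), array([ 0.5343, -0.0084,  0.159 ])]
```

>>> arm_command(delta_pos=[[-1.5,0.7,0],[-2.5,1.2,0],[-2.5,1.2,0],[-1.8,0.8,0],[-0.9,0.4,0],[0,0,0],[0,0,0],[0,0,0]], turn=[[0,0,0],[0,0,0],[0,0,0],[0,0,0],[0,0,0],[0,0,0],[0,0,0],[0,0,0]], grip=[8.0,8.0,8.0,8.0,8.0,8.0,8.0,8.0])

```text
time: 10.23
ee_pos: [0.5581, -0.0245, 0.2537]
ee_rot: [-2.474, -1.935, -0.0]
force: [0.7, -0.1, 0.3]
opening: 0.0802
```

```bash
python3 to.py .5573 -.0322 .1663; python3 -c "
from h import *
crop('side',260,130,120,130,5,'s5.png')"
```

```text
t 10.2333 pos [ 0.5581 -0.0245  0.2537] j [-0.26  0.13  1.63  0.    1.38 -1.58] F [ 0.7  -0.11  0.32] Tq [-0.01  0.04  0.01] open 0.0802
[[ 2.410e-01  9.705e-01 -3.000e-04]
 [ 9.705e-01 -2.410e-01  6.000e-04]
 [ 6.000e-04 -4.000e-04 -1.000e+00]]
delta tool cm [-0.77  0.11  8.74]
```

View pics/s5.png

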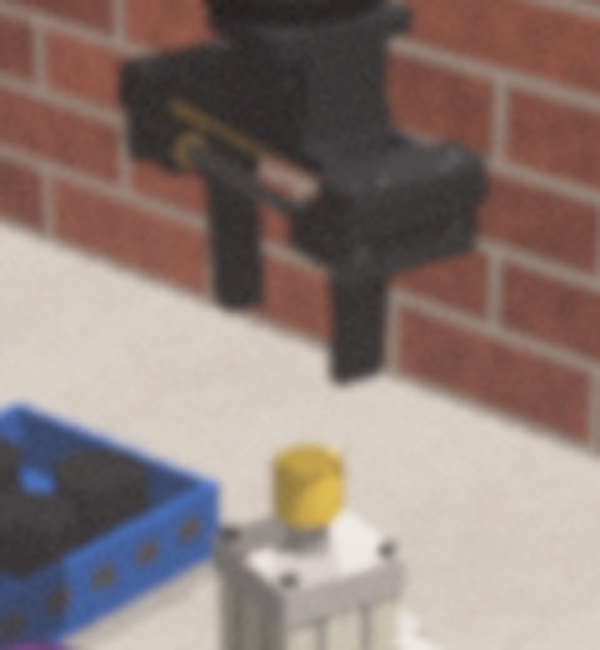

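The fingers straddle the knob (side crop (308,487)), with their midpoint slightly left as the numbers predict. I'm correcting that and descending.

>>> arm_command(delta_pos=[[-0.5,0.1,1.0],[-0.2,0,1.8],[-0.1,0,2.0],[0,0,1.6],[0,0,1.1],[0,0,0.7],[0,0,0.3],[0,0,0]], turn=[[0,0,0],[0,0,0],[0,0,0],[0,0,0],[0,0,0],[0,0,0],[0,0,0],[0,0,0]], grip=[8.0,8.0,8.0,8.0,8.0,8.0,8.0,8.0])

```text
time: 10.95
ee_pos: [0.5572, -0.0339, 0.1682]
ee_rot: [-2.475, -1.934, 0.001]
force: [0.0, -0.4, 0.1]
opening: 0.0803
```

```bash
python3 to.py .5573 -.0322 .1663; python3 -c "
from h import *
crop('side',260,170,120,110,6,'s6.png')"
```

```text
t 10.95 pos [ 0.5572 -0.0339  0.1682] j [-0.27  0.22  1.71 -0.    1.21 -1.6 ] F [ 0.03 -0.37  0.07] Tq [ 0.   -0.03 -0.02] open 0.0803
[[ 2.421e-01  9.703e-01 -7.000e-04]
 [ 9.703e-01 -2.421e-01  2.000e-04]
 [ 0.000e+00 -8.000e-04 -1.000e+00]]
delta tool cm [ 0.17 -0.03  0.19]
```

View pics/s6.png

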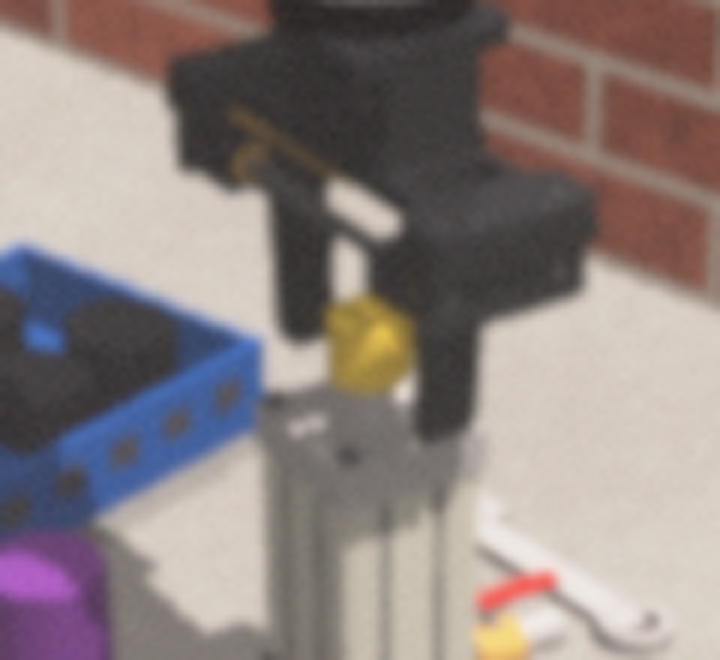

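>>> arm_command(delta_pos=[[0.1,0,0.1],[0.05,0,0.1],[0,0,0],[0,0,0],[0,0,0],[0,0,0],[0,0,0],[0,0,0]], turn=[[0,0,0],[0,0,0],[0,0,0],[0,0,0],[0,0,0],[0,0,0],[0,0,0],[0,0,0]], grip=[7.5,6.5,5.5,4.8,4.2,3.8,3.6,3.5], squeeze=5)

```text
time: 11.67
ee_pos: [0.5577, -0.0327, 0.1667]
ee_rot: [2.476, 1.934, 0.0]
force: [-0.1, -0.5, 0.4]
opening: 0.0346
```

```bash
python3 to.py .5573 -.0322 .1663
```

```text
t 11.6667 pos [ 0.5577 -0.0327  0.1667] j [-0.27  0.22  1.71 -0.    1.21 -1.6 ] F [-0.09 -0.51  0.38] Tq [-0.04 -0.03  0.01] open 0.0346
[[ 0.2424  0.9702  0.    ]
 [ 0.9702 -0.2424 -0.    ]
 [-0.      0.     -1.    ]]
delta tool cm [ 0.03 -0.05  0.04]
```

>>> arm_command(delta_pos=[[0,0,0],[0,0,0],[0,0,0],[0,0,0]], turn=[[0,0,0],[0,0,0],[0,0,0],[0,0,0]], grip=[3.3,3.1,2.9,2.8])

```text
time: 12.0
ee_pos: [0.5577, -0.0326, 0.1667]
ee_rot: [-2.476, -1.933, -0.0]
force: [-0.5, 0.0, 0.0]
opening: 0.0317
```

```bash
python3 to.py .5573 -.0322 .1663; for i in 1 2 3 ; do python3 -c "
from h import *
eyes.grab_frame('side');s=robot.get_state();M=R.from_rotvec(s['ee_rot']).as_matrix();print((M.T@s['force']).round(2),(M.T@s['wrist_torque']).round(2),s['ee_pos'].round(4),s['opening'])"; done
```

```text
t 12.0 pos [ 0.5577 -0.0326  0.1667] j [-0.27  0.22  1.71  0.    1.21 -1.6 ] F [-0.47  0.01  0.03] Tq [0.04 0.03 0.02] open 0.0317
[[ 0.2424  0.9702 -0.    ]
 [ 0.9702 -0.2424  0.    ]
 [ 0.     -0.     -1.    ]]
delta tool cm [ 0.03 -0.05  0.04]
[-0.26  0.29  0.08] [ 0.   -0.02  0.  ] [ 0.5577 -0.0326  0.1667] 0.03194634798304876
[-0.74 -0.29  0.4 ] [-0.01  0.02 -0.01] [ 0.5577 -0.0326  0.1667] 0.03207003566919685
[-0.13  0.04  0.64] [-0.04 -0.02 -0.02] [ 0.5577 -0.0326  0.1667] 0.03162336671292573
```

The knob is held with an opening of 32 mm and almost no sideways force. I'll firm the grip and lift slowly.

>>> arm_command(delta_pos=[[0,0,0],[0,0,0],[0,0,0],[0,0,-0.2],[0,0,-0.4],[0,0,-0.4],[0,0,0],[0,0,0]], turn=[[0,0,0],[0,0,0],[0,0,0],[0,0,0],[0,0,0],[0,0,0],[0,0,0],[0,0,0]], grip=[2.6,2.6,2.6,2.6,2.6,2.6,2.6,2.6], squeeze=25)

```text
time: 12.82
ee_pos: [0.5579, -0.0327, 0.177]
ee_rot: [2.476, 1.933, 0.0]
force: [0.8, -0.1, -3.9]
opening: 0.0316
```

```bash
python3 to.py .5577 -.0326 .2190
```

```text
t 12.8167 pos [ 0.5579 -0.0327  0.177 ] j [-0.27  0.21  1.71 -0.    1.23 -1.6 ] F [ 0.85 -0.14 -3.91] Tq [ 0.02  0.07 -0.01] open 0.0316
[[ 2.423e-01  9.702e-01  5.000e-04]
 [ 9.702e-01 -2.423e-01 -2.000e-04]
 [-0.000e+00  5.000e-04 -1.000e+00]]
delta tool cm [ 0.   -0.01 -4.2 ]
```

>>> arm_command(delta_pos=[[0,0,-0.3],[0,0,-0.6],[0,0,-0.7],[0,0,-0.7],[0,0,-0.6],[0,0,-0.4],[0,0,-0.2],[0,0,0]], turn=[[0,0,0],[0,0,0],[0,0,0],[0,0,0],[0,0,0],[0,0,0],[0,0,0],[0,0,0]], grip=[2.6,2.6,2.6,2.6,2.6,2.6,2.6,2.6])

```text
time: 13.48
ee_pos: [0.558, -0.0327, 0.2125]
ee_rot: [2.475, 1.933, 0.001]
force: [-0.4, 0.3, -3.8]
opening: 0.0308
```

```bash
python3 to.py .5577 -.0326 .2190
```

```text
t 13.4833 pos [ 0.558  -0.0327  0.2125] j [-0.27  0.17  1.68  0.    1.3  -1.6 ] F [-0.36  0.33 -3.84] Tq [-0.03 -0.    0.01] open 0.0308
[[ 2.424e-01  9.702e-01  1.100e-03]
 [ 9.702e-01 -2.424e-01 -3.000e-04]
 [-0.000e+00  1.200e-03 -1.000e+00]]
delta tool cm [ 0.   -0.03 -0.65]
```

>>> arm_command(delta_pos=[[0,0,-0.3],[0,0,-0.3],[0,0,0],[0,0,0],[0,0,0],[0,0,0]], turn=[[0,0,0],[0,0,0],[0,0,0],[0,0,0],[0,0,0],[0,0,0]], grip=[2.6,2.6,2.6,2.6,2.6,2.6])

```text
time: 13.98
ee_pos: [0.5576, -0.0326, 0.2175]
ee_rot: [-2.476, -1.933, 0.0]
force: [-0.7, -1.4, -3.4]
opening: 0.0308
```

```bash
python3 to.py .5577 -.0326 .2190;python3 -c "
from h import *
crop('side',285,180,70,70,10,'s7.png')
s=robot.get_state();print(s['dq'].round(4))
c=proj('side',[[.5577,-.0326,z] for z in(.155,.161,.205)]);print(c.round(1),((c-[285,180])*10).round())"
```

```text
t 13.9833 pos [ 0.5576 -0.0326  0.2175] j [-0.27  0.16  1.67  0.    1.31 -1.6 ] F [-0.69 -1.43 -3.42] Tq [ 0.02 -0.    0.03] open 0.0308
[[ 2.424e-01  9.702e-01 -4.000e-04]
 [ 9.702e-01 -2.424e-01  1.000e-04]
 [ 0.000e+00 -4.000e-04 -1.000e+00]]
delta tool cm [ 0.    0.01 -0.15]
[ 0.0007 -0.0003 -0.0009 -0.0008  0.0011  0.0016]
[[321.5 238. ]
 [321.5 235.7]
 [321.4 218.3]] [[365. 580.]
 [365. 557.]
 [364. 383.]]
```

View pics/s7.png

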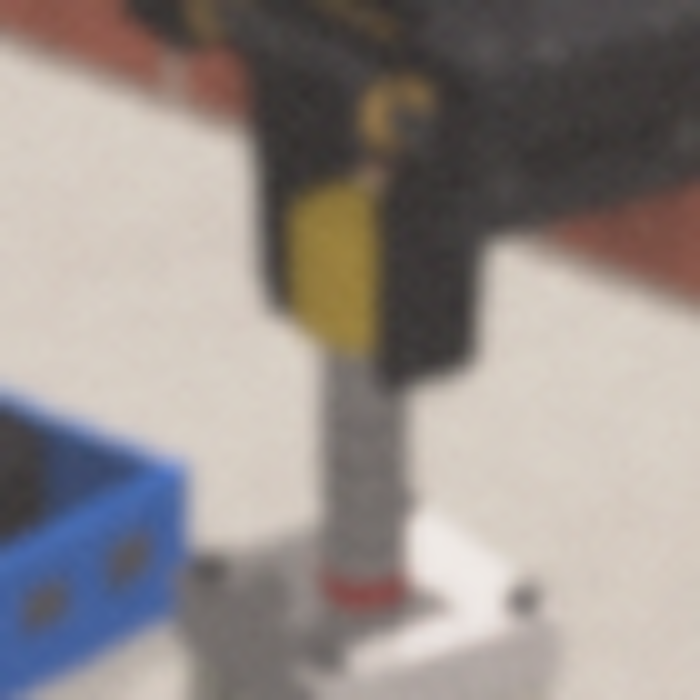

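The red ring shows low on the rod at (365,590) in the crop, its lower edge almost level with the head. The lift is 50.8 mm so far, so I'll raise about 1.7 mm more for a real margin.

>>> arm_command(delta_pos=[[0,0,-0.1],[0,0,-0.1],[0,0,0],[0,0,0],[0,0,0],[0,0,0],[0,0,0],[0,0,0]], turn=[[0,0,0],[0,0,0],[0,0,0],[0,0,0],[0,0,0],[0,0,0],[0,0,0],[0,0,0]], grip=[2.6,2.6,2.6,2.6,2.6,2.6,2.6,2.6])

```text
time: 14.7
ee_pos: [0.5577, -0.0326, 0.2197]
ee_rot: [-2.476, -1.934, 0.0]
force: [0.7, -0.8, -4.2]
opening: 0.0313
```

```bash
python3 to.py .5577 -.0326 .2190;python3 -c "
from h import *
crop('side',285,180,70,70,10,'s8.png')
s=robot.get_state();print(s['dq'].round(4))
o=-cv2.Rodrigues(C['side']['rvec'])[0].T@C['side']['tvec'];d=o[:2]-[.5577,-.0326];d/=np.hypot(*d)
for r in(.010,.01075):
  c=proj('side',[[.5577+r*d[0],-.0326+r*d[1],z] for z in(.155,.157,.1575,.163,.1635)]);print(((c-[285,180])*10+4.5).round())
im=cv2.imread('pics/full_s8.png').astype(int)
for y in range(234,246): print(y,im[y,319:324].mean(0).round())
"
```

```text
t 14.7 pos [ 0.5577 -0.0326  0.2197] j [-0.27  0.16  1.67  0.    1.31 -1.6 ] F [ 0.75 -0.77 -4.2 ] Tq [ 0.   -0.01 -0.  ] open 0.0313
[[ 2.423e-01  9.702e-01 -1.000e-04]
 [ 9.702e-01 -2.423e-01  0.000e+00]
 [ 0.000e+00 -1.000e-04 -1.000e+00]]
delta tool cm [-0.    0.    0.07]
[ 0.0014 -0.0018  0.0001 -0.0005  0.0006 -0.0011]
[[369. 606.]
 [369. 598.]
 [369. 596.]
 [369. 575.]
 [369. 573.]]
[[369. 607.]
 [369. 600.]
 [369. 598.]
 [369. 576.]
 [369. 574.]]
234 [108. 110. 116.]
235 [110. 111. 120.]
236 [104. 107. 124.]
237 [ 90.  93. 128.]
238 [ 77.  80. 131.]
239 [ 84.  87. 129.]
240 [101. 103. 125.]
241 [109. 111. 121.]
242 [118. 120. 128.]
243 [135. 139. 146.]
244 [162. 166. 175.]
245 [178. 183. 193.]
```

View pics/s8.png

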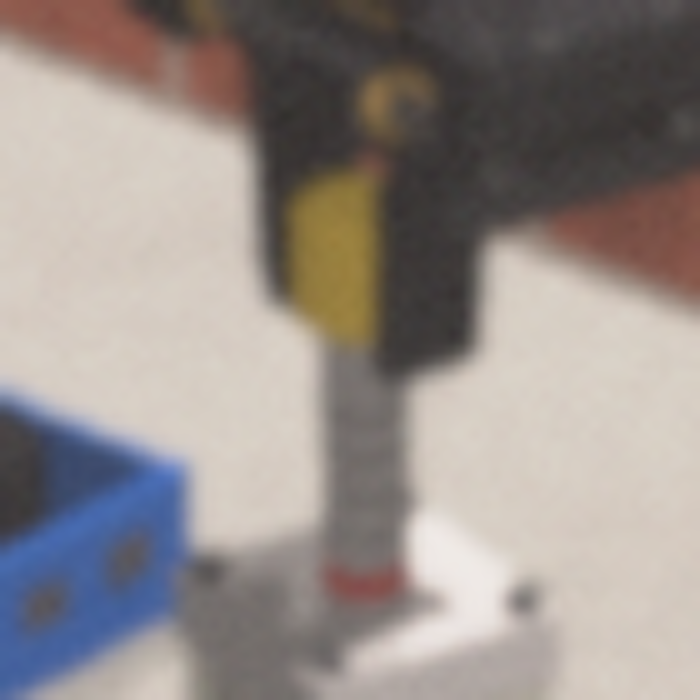

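```bash
python3 -c "
from bench import workorder; print(workorder.close_job())"
```

```text
the job is handed in; nothing more can be done
None
```

I lifted the black dust cap off the pump and stood it mouth down in the empty half of the tray. I then drew the plunger up by its yellow knob and handed the job in at about 15 s, still holding it there at rest.

**Dose ring:** the gripper pose says the plunger rose 53.0 mm, so the ring's lower edge should be 3 mm above the head. The side picture puts the ring about 1 mm lower, roughly 2 mm clear, which is within the 2 mm calibration error. The whole ring showed above the head in both readings.

**Pull on the plunger:** in the final check the upward load was about 4 N, matching the plunger's weight. Sideways force was about 1 N, at noise level. The grip opening stayed at 31–32 mm and joint speeds were near zero.

**Cap and surroundings:** a picture taken after I released the cap showed it upright in the tray. I did not picture it again after that. My moves stayed clear of the cans, the spanner, the purple cap and the pink pump, and I saw no sign of contact, but I did not check those separately at the end.

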